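Feed the top board from the stack into the printing jig

TASK

Slide the top board sideways off the stack of three and across onto the jig's sliding bed until it lies square against the raised fence along the bed's opposite side; do not lift it, and leave the two boards below where they are. Then push the bed by its upright grip, away from the robot, until it is fully home at its back stop with the board still lying on it.

Things in the scene. Friction and masses are not known exactly. Their poses are not given: they have to be found in the camera images.
- jig_base: Fixed plywood base of the printing jig, 245 (x) x 140 (y) x 10 mm, right of the suitcase. Origin at the centre of its underside. Its x axis (roughly away from the robot, turned 11 to 26 degrees to the right) is the direction in which the bed slides; its y axis points from the stack to the fence. A 34 mm high dark wooden stop block stands across its far (+x) end. The stack of boards stands on the table beside its -y edge, with a gap of 5 to 25 mm.
- jig_bed (a joint): Travel of the sliding bed along the base's x axis, in m: starts between 0 and 0.012 (near end), 0.080 = fully home at the back stop. It moves with about 2 N of friction and stays where it is left.
- deck (a point): Centre point of the bed, at the height of its upper face (28 mm above the table); axes as the base's. The wooden deck reaches from -65 to +65 mm in x and from -62.5 mm in y (open edge, towards the stack) to the fence. The fence is a dark bar 130 mm long along x, standing 14 mm above the deck; its inner face is at y = +57.5 mm. The other three sides have no rim. The deck is 2 mm lower than the underside of the top board on the stack.
- bed_grip (a point): Upright dark wooden grip block at the near (-x) end of the bed, moving with it: 22 (x) x 60 (y) mm, its top 72 mm above the table; the point is on its middle line, 15 mm below its top. Its near face is 11 mm to -x of the point. Axes as the base's.
- top_board_centre (a point): Centre of the top board of the stack: a loose plain light-wood board, 90 (x) x 110 (y) x 15 mm, 95 to 155 g, edges slightly rounded. This point is half-way up, at first 37.5 mm above the table. The board's y axis points roughly to the jig's fence. When it lies square against the fence its centre is at y = +2.5 mm of point deck, 7.5 mm above it.
- middle_board_centre (a point): Centre of the middle board, same size as the top one; at first 22.5 mm above the table, its upper face at 30 mm. To be left in place.
- bottom_board_centre (a point): Centre of the bottom board, same size, lying on the table; centre 7.5 mm above the table. To be left in place.

How it is judged:
By the outcome, as a careful person would: the job done as asked, in the order asked, and still so for the second after the job is handed in, with the robot touching nothing.
It also fails if it takes over 53 s, if anything falls off the work surface, if the arm or the gripper's body presses on something with over 40 N, if the wrist force passes 120 N, or if a joint passes its speed limit or range.

ROBOT

A 7-joint arm with a two-finger parallel gripper is mounted at the origin on a cart in front of the work surface, level with it; the furniture and walls round the work are solid. World frame = base frame: x ahead of the robot, y to its left, z up, the work surface at z = 0. Lengths are in m, angles in rad, forces in N, time in s.
With the tool pointing down it reaches from about 0.4 to 0.85 m from the base axis. Payload 4.5 kg.
Tool frame: the origin (TCP) lies between the finger pads; the fingertips stand 11 mm ahead of it and the grasp point (between the pads) lies 8 mm behind it (r.nose_length is the distance from the TCP to the fingertips, in m); z points along the fingers, y is the line along which they close (so a half turn about z gives the same grasp; the last joint's range is limited). The gripper opens to 88 mm and grips with 3 to 60 N. Pads are 18 mm wide; open, the fingers measure 123 mm over their backs; the gripper's body (75 mm by 187 mm) begins 45 mm behind the grasp point.
Start: joints at [-1.13, 0.689, -0.195, 1.565, 0.157, 0.902, -0.215], TCP at [0.247, 0.574, 0.25] pointing down, gripper open.
Joint ranges: [-3.01, 3.01], [-0.46, 2.08], [-1.47, 1.51], [0.13, 2.56], [-1, 4.14], [0.04, 2.09], [-2.66, 2.66]. Speed limits (rad/s): [2.57, 2.57, 3.14, 3.14, 3.14, 3.14, 3.14].

INTERFACE

Orientations are given as a unit quaternion [x, y, z, w].
In Python, from plant import get_state, snapshot, camera_model, r gives the robot as it stands.
- The arm moves only by the shell command python3 -m inch 'ROWS' [FORCE]. ROWS is text: rows parted by semicolons, each of 7 numbers parted by spaces: the opening, from -1 (shut) to 1 (fully open), then the shift along the tool's x, y, z in m, then the turn, a rotation vector about the tool's x, y, z in rad. A call has 1 to 20 rows; each row shifts and turns the commanded pose from where the row before left it, along the tool's axes as they then stand; what a row does not reach is not made up. A row lasts 1/12 s, in which the tool goes at most 41.7 mm and 7.16 degrees, less where a joint would pass 70% of its speed; a pose out of reach is approached as far as the arm can. A call is refused whole if a number of a shift passes 0.0417 or a number of a turn 0.125, either way. A call with a gripper value outside its range is refused whole. The fingers move at their own pace and stop on an object; FORCE is the grip in N (left out, the last holds). Time passes only in rows, so rows that do not move let the fingers close. It gives the time, the measured TCP pose, the force, the opening and the grip force at its end, in the units of the state.
- get_state(): the state, without advancing time (a new reading comes with each control period).
- snapshot(name): name is "scene" or "side" or "wrist"; returns (picture, depth): 384x512x3 uint8, red, green, blue; 384x512 float32, m along the optical axis (not along the pixel's ray), 0 where there is no reading.
- camera_model(name): a dict with "intrinsics" (3x3 intrinsics, pixels), "view" (4x4, takes a point from world to camera coordinates). Camera axes: x right, y down, z forward; pixel columns grow to the right and rows downward; lengths in m; the calibration is good to about 2 mm. The wrist camera is an equidistant fisheye: a pixel r from the principal point sees the ray r / f radians off the axis. A picture is of the moment at which its call begins: read the wrist's pose just before it. camera_model takes no time and is no camera call; for the wrist camera it gives the pose at the moment of the call.
- r.finish_job(): hands the job in; it is judged then, once.
The state is a dict: "clock": time; "q": joint angles; "qd": joint speeds; "joint_torque": joint torques, N m; "tool_pos": TCP position; "eef_rot": TCP orientation; "contact_force": force on the tool from outside, world axes, zero at the start; "moment": the same for the moment, N m; "opening": opening from 0.0 (shut) to 1.0 (fully open); "finger_force": force on a finger pad.
Only numpy, scipy, OpenCV 4.12 (cv2) and the standard library are available. Lean on these libraries where they do the work, as an engineer would, in place of code of your own. Each camera call takes 0.05 s, during which the arm holds its last target. There are 200 camera calls.

## Working session

There is one attempt and no reset: what is moved stays moved. The work goes in short steps, Python scripts to look and compute and a shell command to move; the robot and the scene stay as the last step left them, time stands still between calls to the robot, and variables do not carry over. Pictures are saved under pics/ and viewed, at most 10 in all, crops included, and the job is handed in when it is done.

```bash
mkdir -p pics; ls; python3 - <<'E'
from plant import *
import cv2,numpy as np
s=get_state();print({k:np.round(v,3) for k,v in s.items()})
for n in("scene","side"):
    p,d=snapshot(n);cv2.imwrite(f"pics/{n}0.png",p[:,:,::-1]);np.save(f"pics/{n}0.npy",d)
    m=camera_model(n);print(n,np.round(m["intrinsics"],1).tolist(),np.round(m["view"],3).tolist())
E
```

```text
pics
{'clock': np.float64(0.0), 'q': array([-1.13 ,  0.69 , -0.195,  1.566,  0.157,  0.903, -0.215]), 'qd': array([ 0.   , -0.003, -0.001, -0.001,  0.002,  0.001, -0.001]), 'joint_torque': array([-1.0000e-03, -5.2757e+01, -1.2670e+00, -1.5342e+01, -5.3000e-02,
        7.0000e-03,  0.0000e+00]), 'tool_pos': array([0.247, 0.573, 0.249]), 'eef_rot': array([ 0.202,  0.979, -0.001, -0.   ]), 'contact_force': array([-0.244,  0.542,  0.091]), 'moment': array([-0.048,  0.028,  0.008]), 'finger_force': np.float64(0.0), 'opening': np.float64(0.997)}
scene [[442.5, 0.0, 251.5], [0.0, 442.5, 185.2], [0.0, 0.0, 1.0]] [[-0.594, -0.805, -0.003, 0.13], [-0.605, 0.448, -0.658, 0.455], [0.531, -0.389, -0.753, 0.56], [0.0, 0.0, 0.0, 1.0]]
side [[392.5, 0.0, 259.6], [0.0, 392.5, 193.0], [0.0, 0.0, 1.0]] [[0.997, -0.078, 0.015, -0.502], [-0.025, -0.491, -0.871, -0.008], [0.075, 0.868, -0.491, 1.008], [0.0, 0.0, 0.0, 1.0]]
```

View pics/scene0.png

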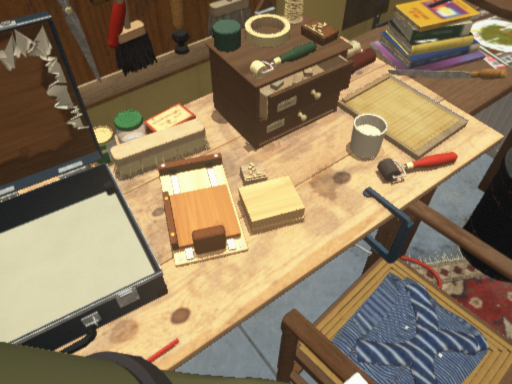

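View pics/side0.png

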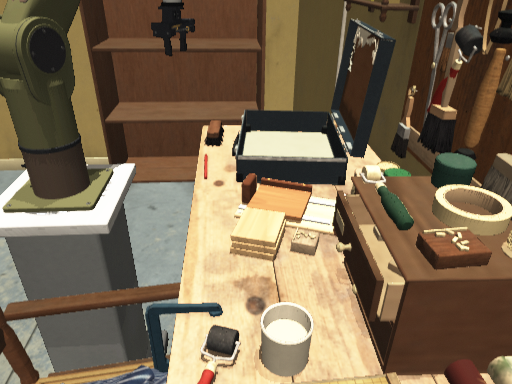

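Scene picture: stack at about (271,202), jig with the bed at (200,210), grip at (209,238), fence along the left (170,215), and a small block behind the stack at (252,172). Side picture: stack at (258,232), grip at (249,187). Next I fit the rectangles from depth.

```bash
cat > h.py <<'E'
import numpy as np,cv2
from plant import *
def cloud(n,d,m=None):
    m=m or camera_model(n);K=m["intrinsics"];V=np.array(m["view"])
    v,u=np.mgrid[:384,:512];c=np.stack([(u-K[0][2])/K[0][0]*d,(v-K[1][2])/K[1][1]*d,d],-1)
    w=(c-V[:3,3])@V[:3,:3]; w[d<=0]=np.nan
    return w
def look(n):
    p,d=snapshot(n);return p,cloud(n,d)
def rect(w,mask):
    # largest blob in xy of masked points -> min-area rectangle
    lab=cv2.connectedComponentsWithStats(mask.astype(np.uint8))
    out=[]
    for i in range(1,lab[0]):
        if lab[2][i,4]<40: continue
        k=lab[1]==i; P=w[k]
        (c,sz,a)=cv2.minAreaRect((P[:,:2]*1000).astype(np.float32))
        out.append((lab[2][i,4],np.round(lab[3][i]).tolist(),np.round(c,1).tolist(),np.round(sz,1).tolist(),round(a,1),np.round(P[:,2].mean()*1000,1)))
    return out
E
python3 - <<'E'
from h import *
for n in("scene","side"):
    p=cv2.imread(f"pics/{n}0.png");w=cloud(n,np.load(f"pics/{n}0.npy"))
    for u,v in ([(271,190),(205,200),(209,228),(209,240),(165,200),(252,172),(190,160),(130,300)] if n=="scene" else [(258,220),(280,200),(249,177),(283,182),(305,237),(260,290)]):
        print(n,u,v,np.round(w[v,u]*1000))
    roi=(w[...,0]>.3)&(w[...,0]<.85)&(w[...,1]>-.3)&(w[...,1]<.35)
    for lo,hi in((.040,.050),(.066,.078),(.024,.0335),(.036,.048)):
        print(n,lo);[print("  ",x) for x in rect(w,roi&(w[...,2]>lo)&(w[...,2]<hi))]
E
```

```text
scene 271 190 [ 498. -255.   46.]
scene 205 200 [ 569. -142.   27.]
scene 209 228 [477. -96.  72.]
scene 209 240 [463. -86.  59.]
scene 165 200 [606. -72.  41.]
scene 252 172 [ 578. -266.   23.]
scene 190 160 [ 679. -173.   34.]
scene 130 300 [448.  80.  46.]
scene 0.04
   (np.int32(242), [159.0, 151.0], [732.3, -136.4], [209.0, 20.7], 78.7, np.float64(46.2))
   (np.int32(45), [108.0, 149.0], [806.5, -48.1], [9.8, 40.9], 20.7, np.float64(46.1))
   (np.int32(414), [54.0, 197.0], [740.8, 98.0], [216.6, 12.1], 82.1, np.float64(45.0))
   (np.int32(1975), [270.0, 199.0], [483.7, -243.0], [110.2, 92.4], 71.2, np.float64(44.9))
   (np.int32(319), [169.0, 218.0], [565.3, -58.9], [12.0, 128.7], 68.6, np.float64(42.1))
   (np.int32(109), [210.0, 244.0], [462.9, -86.2], [57.8, 6.4], 66.5, np.float64(45.3))
   (np.int32(238), [127.0, 301.0], [450.6, 80.7], [15.5, 125.0], 1.3, np.float64(45.0))
   (np.int32(283), [69.0, 331.0], [460.4, 190.1], [96.2, 18.4], 73.5, np.float64(44.9))
scene 0.066
   (np.int32(95), [131.0, 130.0], [807.6, -99.8], [59.4, 26.2], 65.7, np.float64(71.6))
   (np.int32(251)
[... 3550 characters left out ...]
.0, 237.0], [575.9, -271.4], [52.7, 49.4], 67.9, np.float64(26.6))
   (np.int32(110), [244.0, 243.0], [450.6, -292.0], [8.2, 54.9], 74.6, np.float64(28.9))
side 0.036
   (np.int32(108), [213.0, 130.0], [375.9, 317.4], [66.4, 39.4], 87.0, np.float64(42.9))
   (np.int32(57), [333.0, 141.0], [750.4, 213.4], [253.9, 1.9], 83.9, np.float64(42.1))
   (np.int32(452), [291.0, 170.0], [585.0, 2.1], [9.9, 287.3], 83.9, np.float64(42.0))
   (np.int32(218), [287.0, 183.0], [563.9, -61.7], [15.6, 129.0], 68.3, np.float64(40.5))
   (np.int32(66), [249.0, 192.0], [477.2, -98.9], [58.6, 18.3], 49.9, np.float64(41.6))
   (np.int32(1376), [258.0, 224.0], [483.0, -245.0], [113.4, 89.8], 71.9, np.float64(44.7))
```

Estimates: the jig x axis is at -21.6° and the deck centre at about (0.5415,-0.119). The board centre is at (0.4835,-0.244), yawed -18.6°, so it sits at about (-8,-138) mm in deck axes. I'll swing the arm round in an arc to the far side of the stack, with the fingers half open along the jig x axis so they give a two-point push.

```bash
python3 -m inch '0 -0.0332 -0.0054 0 0 0 0.0514;0 -0.0332 -0.0054 0 0 0 0.0514;0 -0.0332 -0.0054 0 0 0 0.0514;0 -0.0332 -0.0054 0 0 0 0.0514;0 -0.0332 -0.0054 0 0 0 0.0514;0 -0.0332 -0.0054 0 0 0 0.0514;0 -0.0332 -0.0054 0 0 0 0.0514;0 -0.0332 -0.0054 0 0 0 0.0514;0 -0.0332 -0.0054 0 0 0 0.0514;0 -0.0332 -0.0054 0 0 0 0.0514;0 -0.0332 -0.0054 0 0 0 0.0514;0 -0.0332 -0.0054 0 0 0 0.0514;0 -0.0332 -0.0054 0 0 0 0.0514;0 -0.0332 -0.0054 0 0 0 0.0514;0 -0.0332 -0.0054 0 0 0 0.0514;0 -0.0332 -0.0054 0 0 0 0.0514;0 -0.0332 -0.0054 0 0 0 0.0514;0 -0.0332 -0.0054 0 0 0 0.0514;0 -0.0332 -0.0054 0 0 0 0.0514;0 -0.0332 -0.0054 0 0 0 0.0514'
python3 -m inch '0 -0.0332 -0.0054 0 0 0 0.0514;0 -0.0332 -0.0054 0 0 0 0.0514;0 -0.0332 -0.0054 0 0 0 0.0514;0 -0.0332 -0.0054 0 0 0 0.0514;0 -0.0332 -0.0054 0 0 0 0.0514;0 -0.0332 -0.0054 0 0 0 0.0514;0 -0.0332 -0.0054 0 0 0 0.0514;0 -0.0332 -0.0054 0 0 0 0.0514;0 -0.0332 -0.0054 0 0 0 0.0514;0 -0.0332 -0.0054 0 0 0 0.0514;0 0 0 0 0 0 0;0 0 0 0 0 0 0'
cat >> h.py <<'E'
from scipy.spatial.transform import Rotation as R
A=np.deg2rad(-21.6);EX=np.array([np.cos(A),np.sin(A)]);EY=np.array([-np.sin(A),np.cos(A)]);D=np.array([.5415,-.119])
def tool(goal=None,yaw=-21.6):
    "TCP in deck axes (mm), tool-y heading; and, given a goal (deck x, y mm, z mm), the tool-frame shift"
    s=get_state();p=s["tool_pos"];M=R.from_quat(s["eef_rot"]).as_matrix()
    d=p[:2]-D;print("deck xy",np.round([d@EX*1e3,d@EY*1e3],1),"z",round(p[2]*1e3,1),"ty",np.round(np.rad2deg(np.arctan2(M[1,1],M[0,1])),2),"tz",np.round(M[:,2],3),"open",round(float(s["opening"]),2),"t",round(float(s["clock"]),2))
    f=s["contact_force"];print("force deck",np.round([f[:2]@EX,f[:2]@EY,f[2]],2))
    if goal is not None:
        g=np.r_[D+(goal[0]*EX+goal[1]*EY)/1e3,goal[2]/1e3]
        Y=np.deg2rad(yaw);y=np.array([np.cos(Y),np.sin(Y),0]);z=np.array([0,0,-1]);Rg=np.c_[np.cross(y,z),y,z]
        print("turn",np.round(R.from_matrix(M.T@Rg).as_rotvec(),4),"shift mm (now axes)",np.round(M.T@(g-p)*1e3,1),"(goal axes)",np.round(Rg.T@(g-p)*1e3,1))
E
python3 - <<'E'
from h import *
tool((-8,-220,46))
E
```

```text
clock: 1.77
tool_pos: [0.564, 0.0122, 0.2494]
eef_rot: [0.658, 0.753, -0.0, -0.0]
contact_force: [1.3, 0.6, -0.2]
opening: 0.503
finger_force: 0.0
clock: 2.77
tool_pos: [0.4779, -0.3102, 0.2494]
eef_rot: [0.829, 0.56, -0.001, -0.0]
contact_force: [-0.4, 0.7, -0.3]
opening: 0.499
finger_force: 0.0
deck xy [  11.2 -201.2] z 249.4 ty -21.93 tz [-0.001 -0.001 -1.   ] open 0.5 t 2.77
force deck [-0.65  0.48 -0.34]
turn [-0.0009  0.001  -0.0057] shift mm (now axes) [-18.7 -18.9 203.5] (goal axes) [-18.8 -19.2 203.4]
```

```bash
python3 -m inch '0 -0.0094 -0.0095 0.0 0 0 -0.0057;0 -0.0094 -0.0095 0.01 0 0 0;0 0 0 0.03 0 0 0;0 0 0 0.03 0 0 0;0 0 0 0.03 0 0 0;0 0 0 0.03 0 0 0;0 0 0 0.03 0 0 0;0 0 0 0.025 0 0 0;0 0 0 0.013 0 0 0;0 0 0 0.006 0 0 0;0 0 0 0 0 0 0;0 0 0 0 0 0 0'
python3 - <<'E'
from h import *
tool((-8,-220,45))
p,w=look("side");cv2.imwrite("pics/side1.png",cv2.resize(p[130:290,190:390,::-1],None,fx=3.5,fy=3.5,interpolation=cv2.INTER_CUBIC))
E
```

```text
clock: 3.77
tool_pos: [0.4556, -0.3186, 0.0465]
eef_rot: [0.826, 0.564, 0.0, 0.0]
contact_force: [-0.3, 0.1, -0.3]
opening: 0.504
finger_force: 0.0
deck xy [  -6.4 -217.2] z 46.5 ty -21.29 tz [ 0.001 -0.    -1.   ] open 0.5 t 3.77
force deck [-0.27 -0.04 -0.31]
turn [ 0.0012 -0.      0.0055] shift mm (now axes) [-2.8 -1.6  1.5] (goal axes) [-2.8 -1.6  1.5]
```

View pics/side1.png

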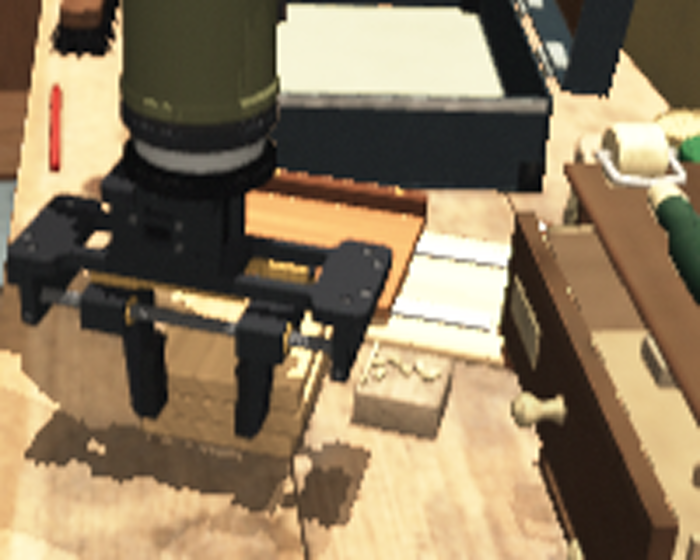

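The side crop shows both fingers behind the stack, at crop (150,400) and (250,425), in line with the top board and clear of it. Starting the push.

```bash
python3 -m inch '0 0.004 -0.0015 0.0015 0 0 0.0055;0 0.004 0 0 0 0 0;0 0.004 0 0 0 0 0;0 0.003 0 0 0 0 0;0 0.003 0 0 0 0 0;0 0.003 0 0 0 0 0;0 0.003 0 0 0 0 0;0 0.003 0 0 0 0 0;0 0.003 0 0 0 0 0;0 0.003 0 0 0 0 0;0 0.003 0 0 0 0 0;0 0.003 0 0 0 0 0;0 0.003 0 0 0 0 0;0 0.003 0 0 0 0 0;0 0.003 0 0 0 0 0;0 0.003 0 0 0 0 0;0 0.003 0 0 0 0 0;0 0.003 0 0 0 0 0'
python3 - <<'E'
from h import *
tool((-8,-61,45))
p,w=look("scene");cv2.imwrite("pics/scene1.png",cv2.resize(p[130:290,130:330,::-1],None,fx=3.5,fy=3.5,interpolation=cv2.INTER_CUBIC))
E
```

```text
clock: 5.32
tool_pos: [0.4747, -0.2648, 0.0442]
eef_rot: [0.827, 0.562, 0.0, -0.0]
contact_force: [-0.6, -2.0, 2.2]
opening: 0.501
finger_force: 1.3
deck xy [  -8.5 -160.1] z 44.2 ty -21.65 tz [ 0.  0. -1.] open 0.5 t 5.32
force deck [ 0.23 -2.07  2.21]
turn [ 0.     -0.     -0.0008] shift mm (now axes) [99.1  0.4 -0.8] (goal axes) [99.1  0.5 -0.8]
```

View pics/scene1.png

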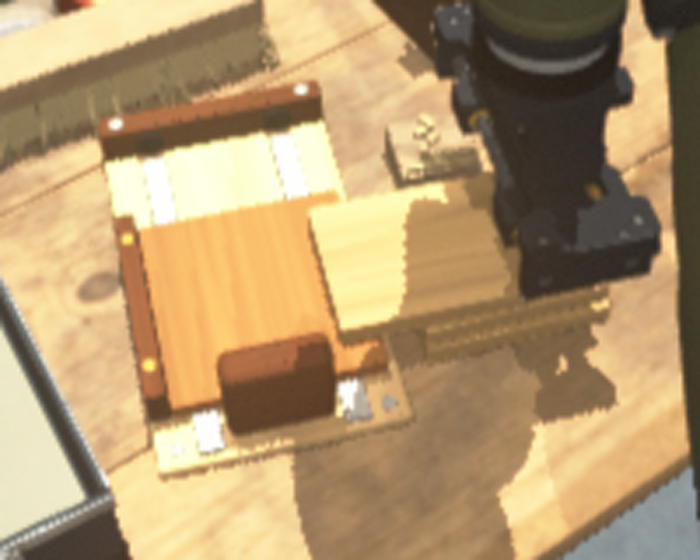

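The board's leading edge is on the deck at crop (325,270), square, and the lower boards are in place. There is a 2 N upward force, so I'll raise the tips 1.5 mm and go on.

```bash
python3 -m inch '0 0 0 -0.0015 0 0 0;0 0.004 0 0 0 0 0;0 0.004 0 0 0 0 0;0 0.004 0 0 0 0 0;0 0.004 0 0 0 0 0;0 0.004 0 0 0 0 0;0 0.004 0 0 0 0 0;0 0.004 0 0 0 0 0;0 0.004 0 0 0 0 0;0 0.004 0 0 0 0 0;0 0.004 0 0 0 0 0;0 0.004 0 0 0 0 0;0 0.004 0 0 0 0 0;0 0.004 0 0 0 0 0;0 0.004 0 0 0 0 0;0 0.004 0 0 0 0 0;0 0.004 0 0 0 0 0;0 0.004 0 0 0 0 0'
python3 - <<'E'
from h import *
tool((-8,-61,45))
E
python3 -m inch '0 0.004 0 0 0 0 0;0 0.004 0 0 0 0 0;0 0.004 0 0 0 0 0;0 0.004 0 0 0 0 0;0 0.003 0 0 0 0 0;0 0.002 0 0 0 0 0'
python3 - <<'E'
from h import *
tool((-8,-61,45))
p,w=look("scene");cv2.imwrite("pics/scene2.png",cv2.resize(p[130:290,130:330,::-1],None,fx=3.5,fy=3.5,interpolation=cv2.INTER_CUBIC))
E
```

```text
clock: 6.87
tool_pos: [0.4998, -0.2012, 0.0456]
eef_rot: [0.827, 0.562, 0.0, -0.0]
contact_force: [-0.7, 0.7, -0.1]
opening: 0.499
finger_force: 0.1
deck xy [ -8.6 -91.8] z 45.6 ty -21.63 tz [-0.  0. -1.] open 0.5 t 6.87
force deck [-0.93  0.39 -0.14]
turn [-0.0004 -0.0003 -0.0006] shift mm (now axes) [30.8  0.5  0.6] (goal axes) [30.8  0.6  0.6]
clock: 7.37
tool_pos: [0.5077, -0.1817, 0.0457]
eef_rot: [0.827, 0.562, 0.0, -0.0]
contact_force: [-0.2, 0.1, -0.4]
opening: 0.5
finger_force: 0.3
deck xy [ -8.4 -70.8] z 45.7 ty -21.62 tz [ 0.  0. -1.] open 0.5 t 7.37
force deck [-0.26 -0.03 -0.39]
turn [ 0.     -0.0003 -0.0003] shift mm (now axes) [9.8 0.4 0.7] (goal axes) [9.8 0.4 0.7]
```

View pics/scene2.png

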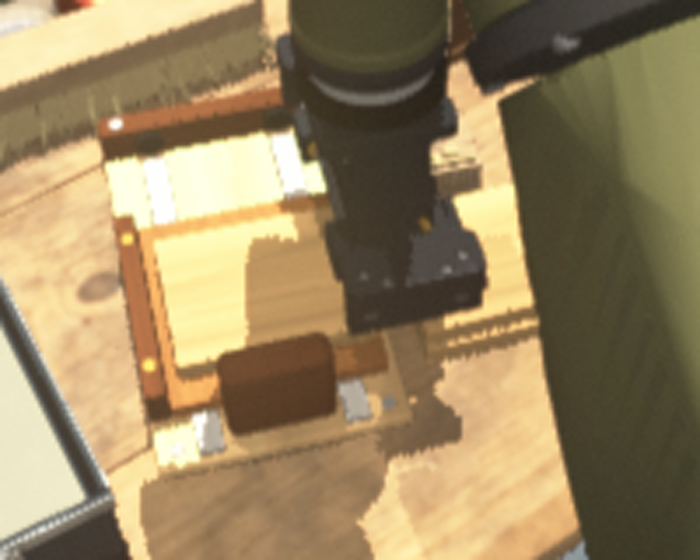

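The board lies flat on the deck with its front edge at crop x≈155, about 8 mm short of the fence. Small steps now, watching the force.

```bash
python3 -m inch '0 0.002 0 0 0 0 0;0 0.002 0 0 0 0 0;0 0.0015 0 0 0 0 0;0 0.0015 0 0 0 0 0;0 0.001 0 0 0 0 0;0 0 0 0 0 0 0'
python3 - <<'E'
from h import *
tool((-8,-61,45))
E
python3 -m inch '0 0.001 0 0 0 0 0;0 0.001 0 0 0 0 0;0 0 0 0 0 0 0'
python3 - <<'E'
from h import *
tool((-8,-61,45))
p,w=look("scene")
roi=(w[...,0]>.4)&(w[...,0]<.65)&(w[...,1]>-.2)&(w[...,1]<0)
[print(x) for x in rect(w,roi&(w[...,2]>.039)&(w[...,2]<.0475))]
E
```

```text
clock: 7.92
tool_pos: [0.5105, -0.1747, 0.0457]
eef_rot: [0.827, 0.562, 0.0, -0.0]
contact_force: [-0.1, 0.7, -0.2]
opening: 0.501
finger_force: 0.0
deck xy [ -8.3 -63.2] z 45.7 ty -21.63 tz [ 0.  0. -1.] open 0.5 t 7.92
force deck [-0.32  0.62 -0.23]
turn [ 0.0001 -0.0002 -0.0005] shift mm (now axes) [2.2 0.3 0.7] (goal axes) [2.2 0.3 0.7]
clock: 8.17
tool_pos: [0.5107, -0.1745, 0.0458]
eef_rot: [0.828, 0.561, -0.001, 0.001]
contact_force: [-2.0, -4.5, -0.0]
opening: 0.503
finger_force: 2.4
deck xy [ -8.2 -63. ] z 45.8 ty -21.7 tz [-0.    -0.002 -1.   ] open 0.5 t 8.17
force deck [-0.18 -4.88 -0.02]
turn [ 0.0004  0.0019 -0.0018] shift mm (now axes) [2.  0.2 0.8] (goal axes) [2.  0.2 0.8]
(np.int32(2096), [192.0, 213.0], [546.6, -106.4], [114.3, 129.0], 68.5, np.float64(43.0))
(np.int32(88), [209.0, 245.0], [463.1, -86.1], [57.4, 5.3], 66.0, np.float64(43.1))
```

The fence is touched, at 4.9 N. One more small push to square the board, then I back off and check.

```bash
python3 -m inch '0 0.001 0 0 0 0 0;0 0 0 0 0 0 0;0 0 0 0 0 0 0'
python3 -m inch '0 -0.002 0 0 0 0 0;0 -0.004 0 0 0 0 0;0 -0.006 0 0 0 0 0;0 -0.006 0 0 0 0 0;0 -0.004 0 -0.02 0 0 0;0 -0.004 0 -0.04 0 0 0;0 0 0 -0.04 0 0 0;0 0 -0.0 -0.01 0 0 0;0 0 0 0 0 0 0'
python3 - <<'E'
from h import *
tool((-130,0,46))
p,w=look("scene");cv2.imwrite("pics/scene3.png",cv2.resize(p[130:290,130:330,::-1],None,fx=3.5,fy=3.5,interpolation=cv2.INTER_CUBIC))
E
```

```text
clock: 8.47
tool_pos: [0.5107, -0.1744, 0.0458]
eef_rot: [0.828, 0.561, -0.001, 0.001]
contact_force: [-2.7, -6.5, -0.3]
opening: 0.501
finger_force: 3.6
clock: 9.22
tool_pos: [0.5037, -0.1972, 0.1587]
eef_rot: [0.827, 0.562, 0.002, 0.002]
contact_force: [0.6, 0.5, 0.3]
opening: 0.494
finger_force: 0.0
deck xy [ -6.4 -86.6] z 158.7 ty -21.67 tz [ 0.006 -0.002 -1.   ] open 0.49 t 9.22
force deck [0.34 0.7  0.3 ]
turn [ 0.0064 -0.0007 -0.0012] shift mm (now axes) [  86.4 -124.4  111.9] (goal axes) [  86.6 -123.6  112.7]
```

View pics/scene3.png

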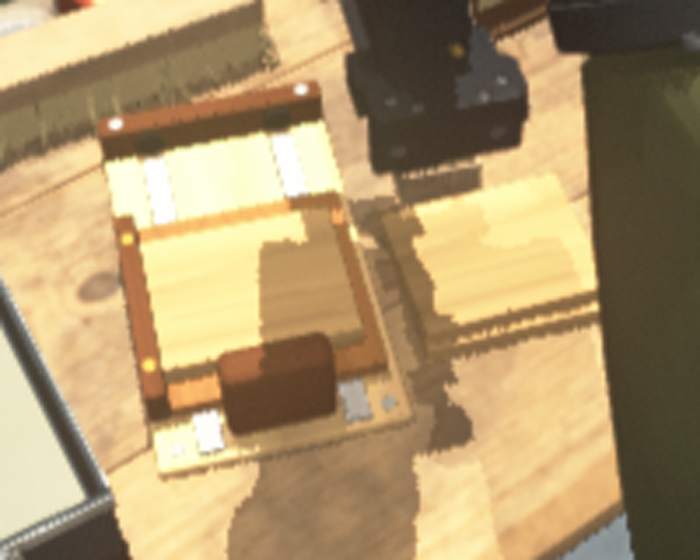

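The board lies square against the fence at crop (135,290), with the two lower boards in place at crop (500,260). Next I shut the fingers, go over to the near side of the grip and descend.

```bash
python3 -m inch '-1 0.015 -0.02 0 0 0 0;-1 0.015 -0.022 0 0 0 0;-1 0.015 -0.022 0 0 0 0;-1 0.015 -0.022 0 0 0 0;-1 0.015 -0.022 0 0 0 0;-1 0.0115 -0.016 0 0 0 0;-1 0 0 0.005 0 0 0;-1 0 0 0.025 0 0 0;-1 0 0 0.025 0 0 0;-1 0 0 0.025 0 0 0;-1 0 0 0.015 0 0 0;-1 0 0 0.007 0 0 0;-1 0 0 0.003 0 0 0;-1 0 0 0 0 0 0;-1 0 0 0 0 0 0' 5
python3 - <<'E'
from h import *
tool((-104,0,53))
E
```

```text
clock: 10.52
tool_pos: [0.4221, -0.0712, 0.0601]
eef_rot: [0.828, 0.561, -0.004, -0.004]
contact_force: [0.6, -0.4, 0.2]
opening: 0.006
finger_force: 0.0
deck xy [-128.6    0.5] z 60.1 ty -21.71 tz [-0.011  0.002 -1.   ] open 0.01 t 10.52
force deck [ 0.68 -0.12  0.23]
turn [-0.0107  0.0025 -0.0019] shift mm (now axes) [-0.5 24.7  6.9] (goal axes) [-0.5 24.6  7.1]
```

```bash
python3 -m inch '-1 0 0 0.007 -0.0107 0.0025 -0.002;-1 0 0.005 0 0 0 0;-1 0 0.005 0 0 0 0;-1 0 0.004 0 0 0 0;-1 0 0.003 0 0 0 0;-1 0 0.002 0 0 0 0;-1 0 0.002 0 0 0 0;-1 0 0.002 0 0 0 0;-1 0 0.002 0 0 0 0;-1 0 0.002 0 0 0 0;-1 0 0.002 0 0 0 0;-1 0 0.002 0 0 0 0'
python3 - <<'E'
from h import *
tool((-30,0,53))
E
python3 -m inch '-1 0 0.003 0 0 0 0;-1 0 0.003 0 0 0 0;-1 0 0.003 0 0 0 0;-1 0 0.003 0 0 0 0;-1 0 0.003 0 0 0 0;-1 0 0.003 0 0 0 0;-1 0 0.003 0 0 0 0;-1 0 0.003 0 0 0 0;-1 0 0.003 0 0 0 0;-1 0 0.003 0 0 0 0;-1 0 0.003 0 0 0 0;-1 0 0.003 0 0 0 0;-1 0 0.003 0 0 0 0;-1 0 0.003 0 0 0 0'
python3 - <<'E'
from h import *
tool((-30,0,53))
E
```

```text
clock: 11.52
tool_pos: [0.455, -0.0825, 0.0576]
eef_rot: [0.827, 0.563, -0.002, -0.002]
contact_force: [-1.9, 0.8, 2.2]
opening: 0.006
finger_force: 1.1
deck xy [-93.9   2.1] z 57.6 ty -21.53 tz [-0.006  0.002 -1.   ] open 0.01 t 11.52
force deck [-2.03  0.02  2.24]
turn [-0.0062  0.0002  0.0012] shift mm (now axes) [-2.2 63.9  4.2] (goal axes) [-2.1 63.9  4.6]
clock: 12.68
tool_pos: [0.4947, -0.0981, 0.0574]
eef_rot: [0.827, 0.563, -0.002, -0.002]
contact_force: [-0.2, 1.5, 1.7]
opening: 0.006
finger_force: 1.2
deck xy [-51.2   2.2] z 57.4 ty -21.53 tz [-0.005  0.002 -1.   ] open 0.01 t 12.68
force deck [-0.74  1.27  1.69]
turn [-0.0053  0.0004  0.0012] shift mm (now axes) [-2.2 21.2  4.3] (goal axes) [-2.2 21.2  4.4]
```

```bash
python3 -m inch '-1 0 0.002 0 0 0 0;-1 0 0.002 0 0 0 0;-1 0 0.002 0 0 0 0;-1 0 0.002 0 0 0 0;-1 0 0.002 0 0 0 0;-1 0 0.002 0 0 0 0;-1 0 0.0015 0 0 0 0;-1 0 0.001 0 0 0 0'
python3 - <<'E'
from h import *
tool((-30,0,57))
p,w=look("scene");cv2.imwrite("pics/scene4.png",cv2.resize(p[110:270,130:330,::-1],None,fx=3.5,fy=3.5,interpolation=cv2.INTER_CUBIC))
E
```

```text
clock: 13.35
tool_pos: [0.5081, -0.1035, 0.0573]
eef_rot: [0.827, 0.563, -0.002, -0.002]
contact_force: [-1.1, 1.0, 1.5]
opening: 0.002
finger_force: 1.1
deck xy [-36.7   2.2] z 57.3 ty -21.53 tz [-0.005  0.001 -1.   ] open 0.0 t 13.35
force deck [-1.38  0.56  1.51]
turn [-0.005   0.0004  0.0011] shift mm (now axes) [-2.2  6.7  0.3] (goal axes) [-2.2  6.7  0.3]
```

View pics/scene4.png

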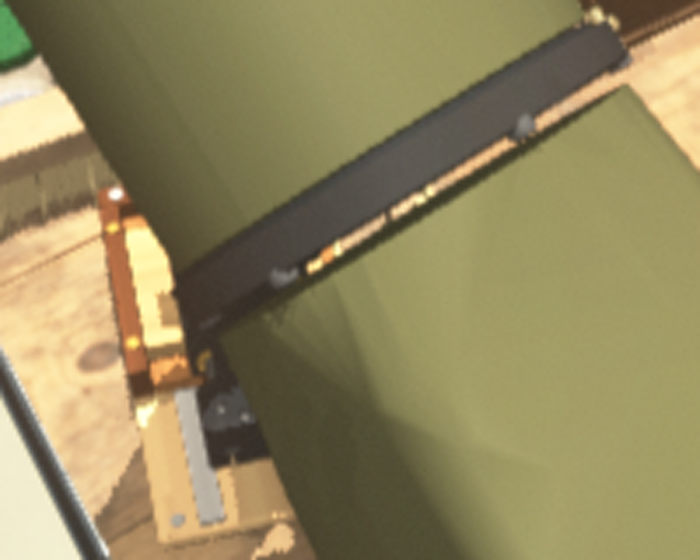

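The arm covers most of the view. The fence's far end, at crop (110,225), is nearly at the stop block. I'll creep on until the force rises.

```bash
for i in 1; do :; done; python3 -m inch '-1 0 0.001 0 0 0 0;-1 0 0.001 0 0 0 0;-1 0 0.001 0 0 0 0;-1 0 0.001 0 0 0 0;-1 0 0.001 0 0 0 0;-1 0 0.001 0 0 0 0'
python3 - <<'E'
from h import *
tool()
E
python3 -m inch '-1 0 0.001 0 0 0 0;-1 0 0.001 0 0 0 0;-1 0 0.001 0 0 0 0;-1 0 0.001 0 0 0 0;-1 0 0 0 0 0 0'
python3 - <<'E'
from h import *
tool()
E
```

```text
clock: 13.9
tool_pos: [0.5136, -0.1056, 0.0573]
eef_rot: [0.827, 0.563, -0.002, -0.002]
contact_force: [-1.6, 1.1, 1.8]
opening: 0.006
finger_force: 1.1
deck xy [-30.9   2.2] z 57.3 ty -21.53 tz [-0.005  0.002 -1.   ] open 0.01 t 13.9
force deck [-1.92  0.39  1.77]
clock: 14.32
tool_pos: [0.5147, -0.106, 0.0573]
eef_rot: [0.827, 0.563, -0.003, -0.004]
contact_force: [-7.5, 3.4, 8.0]
opening: 0.005
finger_force: 4.2
deck xy [-29.7   2.2] z 57.3 ty -21.54 tz [-0.01   0.004 -1.   ] open 0.01 t 14.32
force deck [-8.17  0.38  7.98]
```

The bed has stopped: force rose to 8 N and the tool no longer moves. A little more to seat it, then I back away and look.

```bash
python3 -m inch '-1 0 0.0015 0 0 0 0;-1 0 0 0 0 0 0'
python3 - <<'E'
from h import *
tool()
E
python3 -m inch '-1 0 -0.002 0 0 0 0;-1 0 -0.004 0 0 0 0;-1 0 -0.008 0 0 0 0;-1 0 -0.01 0 0 0 0;-1 0 -0.01 0 0 0 0;-1 0 -0.008 -0.01 0 0 0;-1 0 0 -0.03 0 0 0;-1 0 0 -0.04 0 0 0;-1 0 0 -0.04 0 0 0;-1 0.03 0 -0.04 0 0 0;-1 0.04 0 0 0 0 0;-1 0.04 0 0 0 0 0;-1 0.04 0 0 0 0 0;-1 0.04 0 0 0 0 0;-1 0.03 0 0 0 0 0;-1 0.01 0 0 0 0 0;-1 0 0 0 0 0 0'
python3 - <<'E'
from h import *
tool()
p,w=look("scene");cv2.imwrite("pics/scene5.png",cv2.resize(p[110:270,130:330,::-1],None,fx=3.5,fy=3.5,interpolation=cv2.INTER_CUBIC))
for n in("scene","side"):
    if n=="side": p,w=look(n)
    roi=(w[...,0]>.4)&(w[...,0]<.8)&(w[...,1]>-.32)&(w[...,1]<-.03)
    for lo,hi in((.038,.046),(.066,.076),(.025,.036)):
        print(n,lo);[print("  ",x) for x in rect(w,roi&(w[...,2]>lo)&(w[...,2]<hi))]
E
```

```text
clock: 14.48
tool_pos: [0.5147, -0.106, 0.0573]
eef_rot: [0.827, 0.562, -0.003, -0.006]
contact_force: [-10.7, 4.0, 9.7]
opening: 0.002
finger_force: 5.8
deck xy [-29.7   2.2] z 57.3 ty -21.54 tz [-0.012  0.006 -1.   ] open 0.0 t 14.48
force deck [-11.44  -0.2    9.69]
clock: 15.9
tool_pos: [0.5635, 0.1205, 0.2107]
eef_rot: [0.825, 0.565, -0.001, -0.002]
contact_force: [-1.1, -0.7, -0.2]
opening: 0.005
finger_force: 0.0
deck xy [-67.7 230.8] z 210.7 ty -21.19 tz [-0.004  0.003 -1.   ] open 0.01 t 15.9
force deck [-0.8  -1.02 -0.19]
scene 0.038
   (np.int32(89), [165.0, 150.0], [729.3, -142.5], [120.5, 6.2], 81.5, np.float64(42.8))
   (np.int32(1842), [191.0, 184.0], [618.3, -139.2], [123.5, 113.9], 67.4, np.float64(43.0))
   (np.int32(62), [206.0, 214.0], [525.9, -119.3], [44.4, 5.6], 74.1, np.float64(41.9))
scene 0.066
   (np.int32(290), [201.0, 202.0], [537.9, -116.0], [59.1, 23.1], 64.4, np.float64(70.9))
scene 0.025
   (np.int32(318), [165.0, 154.0], [730.1, -142.9], [195.0, 10.4], 82.2, np.float64(30.5))
   (np.int32(861), [201.0, 172.0], [617.4, -148.0], [137.7, 148.0], 68.0, np.float64(30.3))
   (np.int32(284), [253.0, 171.0], [577.1, -268.8], [49.3, 50.6], 67.7, np.float64(27.5))
   (np.int32(1954), [271.0, 202.0], [485.2, -245.2], [110.7, 93.8], 70.9, np.float64(30.0))
   (np.int32(73), [207.0, 218.0], [526.2, -119.6], [40.5, 3.9], 67.1, np.float64(30.2))
side 0.038
   (np.int32(1111), [308.0, 197.0], [610.5, -138.0], [126.0, 129.2], 68.7, np.float64(42.9))
side 0.066
   (np.int32(122), [278.0, 183.0], [537.5, -119.7], [60.0, 20.4], 66.3, np.float64(70.8))
side 0.025
   (np.int32(729), [307.0, 209.0], [596.3, -143.3], [126.9, 146.3], 68.6, np.float64(29.1))
   (np.int32(1399), [260.0, 231.0], [484.7, -248.2], [112.5, 90.0], 71.6, np.float64(29.9))
   (np.int32(277), [305.0, 236.0], [576.7, -272.2], [50.1, 48.2], 72.1, np.float64(27.0))
```

View pics/scene5.png

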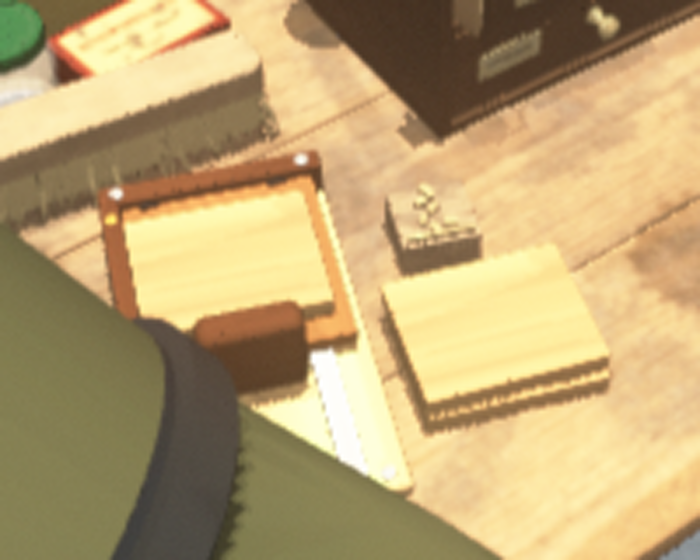

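The bed is against the stop block, the board lies on it, and the two lower boards are undisturbed. A quick numeric check of the board's trailing edge against the fence's outer edge:

```bash
python3 - <<'E'
from h import *
for n in("scene","side"):
    p,w=look(n)
    m=(w[...,2]>.039)&(w[...,2]<.046);P=w[m][:,:2]-D
    j=np.c_[P@EX,P@EY]*1e3;j=j[(abs(j[:,1])<80)&(abs(j[:,0]-70)<75)]
    for a in range(20,120,12):
        y=j[(j[:,0]>=a)&(j[:,0]<a+12),1]
        if len(y): print(n,a,np.round([y.min(),y.max()],1))
E
```

```text
scene 20 [-51.2  36.6]
scene 32 [-50.4  60.8]
scene 44 [-51.5  67.5]
scene 56 [-50.4  70.7]
scene 68 [-50.9  70.7]
scene 80 [-50.8  70. ]
scene 92 [-51.4  70.6]
scene 104 [-50.4  70.6]
scene 116 [59.  69.5]
side 20 [-54.3  66.7]
side 32 [-54.   67.3]
side 44 [-54.7  67.1]
side 56 [-54.3  65.9]
side 68 [-54.   67.5]
side 80 [-54.5  68.7]
side 92 [-54.7  69.1]
side 104 [-55.1  65.2]
side 116 [57.4 67.8]
```

The trailing edge is at -52.5 mm on average over both cameras and parallel to the fence, so the board is square and against it. Handing in.

```bash
python3 -c "
from plant import r
print(r.finish_job())"
```

```text
the job is handed in; nothing more can be done
None
```

The job is handed in: the top board lies square against the fence, the bed is home at its back stop with the board on it, and the two lower boards are still in place to within about 2 mm; robot time was about 16 s.

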